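# Teach the tip and dispense points, then shut the tip box

## Task

Teach the pipetting robot its two points by pointing at them, touching nothing: hold the fingertips straight down a centimetre or two above the corner tip of the open tip box that lies at the front (the side away from the lid's hinge) and at the right-hand end as one faces that front, dwell there for two seconds, then point in the same way for two seconds at the middle of the mouth of the small beaker. When both points are taught, push the lid over with the fingers and press it fully shut, so that the tips stay clean; do not shift the box or anything else, or the taught points are lost.

Things in the scene. Friction and masses are not known exactly. Their poses are not given: they have to be found in the camera images.
- tip_box: blue pipette tip box, 84 x 118 mm (x, y), tray rim 50 mm high, about 0.6 kg, loose: 2 to 3 N sideways can slide it. Origin: centre of its underside; z up, +x from its front to the hinged back, +y to the left end as one faces the front. Pale tips in an 8 x 12 grid, 9 mm apart, heads 54 mm up; holes at the front left are empty. Starts with its front to the robot, turned up to 0.5 rad, lid open
- corner_tip (a point): centre of the head of the front right corner tip, at (-32.5, -50, 54) mm in the box's frame. The tool point (TCP) lies 19 mm behind the fingertips: the TCP is 29 to 39 mm above this point when the fingertips are 10 to 20 mm above it
- tip_box_lid (a joint): hinge of the box's clear lid, rad: 0 = shut, 1.92 = wide open (20 degrees beyond vertical); starts at 1.6 to 1.9. A little stiff: it stays at any angle it is left at and resists about 0.04 N m when turned slowly, more when fast. The lid is a cap of 84 x 118 mm, 29 mm deep, 2 mm walls; shut, its flat top is 80 mm above the table
- lid_hinge (a point): middle of the hinge axis, at (44, 0, 51) mm in the box's frame; the axis runs along the box's y. Opening swings the front of the lid up and back over it
- lid_edge (a point): middle of the lid's front upper edge (outside corner of its flat top and front wall), moves with the lid: 92 mm from the hinge axis. With the lid wide open it stands about 124 mm above the table and 56 mm behind the hinge, and the lid's flat top then faces backwards
- beaker: the small clear glass beaker, the only straight-sided vessel with a wide mouth and spout in the row of three glass vessels on the right of the table: 55 mm across the rim, 58 mm high, 30 g, loose. Origin: centre of its underside, z up
- beaker_mouth (a point): centre of the beaker's mouth, at the height of its rim, 58 mm above its underside
- flask_tall: clear conical flask, 61 mm across the foot, 105 mm high, narrow neck; loose, must stay where it is. Origin: centre of its underside. The three vessels change places
- flask_short: smaller clear conical flask, 52 mm across the foot, 87 mm high, narrow neck; loose, must stay where it is. Origin: centre of its underside
- petri: closed petri dish, 88 mm across, 16 mm high; leave it alone
- dropper: brown dropper bottle, 33 mm across, 102 mm high, at the back of the table; leave it alone
- electrode: glass electrode with black cap, 134 mm long, 12 mm thick, lying at the back right; leave it alone
- bulb_red: red rubber pipette bulb, 80 mm long, lying beyond the fixed round stand of glass pipettes (about 0.3 m high, 0.2 m across the foot) that stands left of the tip box; leave it alone
- bulb_green: green rubber pipette bulb, 80 mm long, left of the tall pipette stand; leave it alone
Things that resemble listed ones, but are neither listed nor needed, are in the scene too. Leave any purple look-alike of the beaker alone.

How it is judged:
On the way, in this order (a step that is already met when the one before it is completed fails the run):
1. the fingertips point straight down at the front right corner tip, close above it and without touching, for a second and a half, the lid still open (horizontal distance between the grasp point and corner_tip below 0.007 m and z of the grasp point in the frame of corner_tip between 0.021 and 0.05 m and angle between the grasp point's own z axis and vertical above 2.75 rad and contact force between tip_box and the fingers below 0.1 N and value of joint tip_box_lid above 1.3 rad), for 1.5 s.
2. then they point straight down at the middle of the beaker's mouth, close above the rim and without touching, for a second and a half (horizontal distance between the grasp point and beaker_mouth below 0.01 m and z of the grasp point in the frame of beaker_mouth between 0.021 and 0.05 m and angle between the grasp point's own z axis and vertical above 2.75 rad and contact force between beaker and the fingers below 0.1 N and value of joint tip_box_lid above 1.3 rad), for 1.5 s.
3. then the lid is shut (value of joint tip_box_lid below 0.04 rad), for 0.2 s.
At the end, for the whole second after the job is handed in: the lid is fully shut (within 0.04 rad), the tip box is within 15 mm of where it stood, level and at rest, the beaker and the flasks stand upright within 10 mm of where they stood, and the other things lie within 30 mm of where they lay (value of joint tip_box_lid below 0.04 rad and distance of tip_box from where it was at the start of the episode below 0.015 m and angle between tip_box's own z axis and vertical below 0.05 rad and linear speed of tip_box below 0.01 m/s and distance of each of beaker, flask_tall, flask_short from where it was at the start of the episode below 0.01 m and angle between each of beaker, flask_tall, flask_short's own z axis and vertical below 0.1 rad and distance of each of petri, dropper, electrode, bulb_red, bulb_green from where it was at the start of the episode below 0.03 m); the robot touches nothing.
It fails at once if the tip box is shifted by over 15 mm, or tipped (distance of tip_box from where it was at the start of the episode above 0.015 m or angle between tip_box's own z axis and vertical above 0.15 rad).
It fails at once if the tip box or the beaker is lifted (height (world z) of tip_box above 0.01 m or height (world z) of beaker above 0.008 m).
It fails at once if the fingers go down among the tips (x of the grasp point in the frame of tip_box between -0.04 and 0.038 m and y of the grasp point in the frame of tip_box between -0.056 and 0.056 m and z of the grasp point in the frame of tip_box below 0.071 m).
It fails at once if the beaker or a flask is touched by the fingers, or moved by over 10 mm (contact force between any of beaker, flask_tall, flask_short and the fingers above 0.3 N or distance of any of beaker, flask_tall, flask_short from where it was at the start of the episode above 0.01 m).
It fails at once if a bystander is moved by over 30 mm (distance of any of petri, dropper, electrode, bulb_red, bulb_green from where it was at the start of the episode above 0.03 m).
It also fails if it takes over 64 s, if anything falls off the work surface, if the arm or the gripper's body presses on something with over 40 N, if the wrist force passes 120 N, or if a joint passes its speed limit or range.

## Robot

A 6-joint arm with a two-finger parallel gripper is mounted at the origin on the work surface; the furniture and walls round the work are solid. World frame = base frame: x ahead of the robot, y to its left, z up, the work surface at z = 0. Lengths are in m, angles in rad, forces in N, time in s.
With the tool pointing down it reaches from about 0.35 to 0.975 m from the base axis. Payload 7.1 kg.
Tool frame: the origin (TCP) lies between the finger pads, 19 mm behind the fingertips; this is the grasp point; z points along the fingers, y is the line along which they close (so a half turn about z gives the same grasp; the last joint's range is limited). The gripper opens to 88 mm and grips with 3 to 60 N. Pads are 20 mm wide; open, the fingers measure 115 mm over their backs; the gripper's body (75 mm by 178 mm) begins 61 mm behind the grasp point.
Start: joints at [-1.165, 0.423, 1.63, -0, 1.089, -0.019], TCP at [0.258, -0.569, 0.241] pointing down, gripper open.
Joint ranges: [-3, 3], [-0.9, 2.11], [0.09, 2.58], [-1.31, 4.45], [0.11, 2.69], [-2.54, 2.54]. Speed limits (rad/s): [2.39, 2.39, 3.01, 3.14, 3.14, 3.14].

## Interface

Orientations are given as a unit quaternion [w, x, y, z].
In Python, from station import move_pose, movel, movej, command_gripper, wait, inverse_kinematics, read_camera, camera_info, MotionError, job_done, get_time, get_joint_pos, get_qvel, get_effort, get_tcp_pos, get_ee_rot, get_ft_force, get_ft_torque, get_grip_width, get_finger_force gives the robot as it stands. Calls block until the motion is done:
- move_pose(position, orientation): joint-space move of the TCP to a pose.
- movel(position, frame=None, v=0.15, until_force=None): straight line of the TCP; frame=None keeps the orientation; v is the mean speed in m/s. With until_force (N) it stops when the force on the tool has changed by that much, and returns True; else False.
- movej(angles): joint-space move.
- command_gripper(opening): opening from 0.0 (shut) to 1.0 (fully open); the grip force is fixed at half the most; returns when the fingers have stopped.
- wait(seconds).
- inverse_kinematics(position, orientation): joint angles nearest the present ones, or None.
- read_camera(name): name is "side" or "top" or "wrist"; returns the picture (384x512x3 uint8, red, green, blue); there is no depth.
- camera_info(name): a dict with "intrinsics" (3x3 intrinsics, pixels), "T" (4x4, takes a point from camera to world coordinates); the wrist camera has in their place "tool_from_camera" (4x4, takes a point from camera to tool coordinates, whose origin is the TCP and whose axes are the flange's). Camera axes: x right, y up, looking along -z (the intrinsics and any distortion apply to the point x, -y, -z); pixel columns grow to the right and rows downward; lengths in m; the calibration is good to about 2 mm. A picture is of the moment at which its call begins: read the wrist's pose just before it. camera_info takes no time and is no camera call.
A pose or a line that the arm cannot do raises MotionError and nothing moves.
- job_done(): hands the job in; it is judged then, once.
Readings, each from a call of its own:
- get_time(): time.
- get_joint_pos(): joint angles.
- get_qvel(): joint speeds.
- get_effort(): joint torques, N m.
- get_tcp_pos(): TCP position.
- get_ee_rot(): TCP orientation.
- get_ft_force(): force on the tool from outside, world axes, zero at the start.
- get_ft_torque(): the same for the moment, N m.
- get_grip_width(): opening from 0.0 (shut) to 1.0 (fully open).
- get_finger_force(): force on a finger pad.
Only numpy, scipy, OpenCV 4.12 (cv2) and the standard library are available. Lean on these libraries where they do the work, as an engineer would, in place of code of your own. Each camera call takes 0.05 s, during which the arm holds its last target. There are 200 camera calls.

## Working session

There is one attempt and no reset: what is moved stays moved. The work goes in short steps, each a Python script; the robot and the scene stay as the last script left them, time stands still between calls to the robot, and variables do not carry over. Pictures are saved under pics/ and viewed, at most 11 in all, crops included, and the job is handed in when it is done.

```bash
mkdir -p pics; ls
python3 - <<'E'
from station import *
import cv2,numpy as np
for n in("top","side"):
    im=read_camera(n); i=camera_info(n); print(n,i)
    cv2.imwrite(f"pics/{n}0.png",im[:,:,::-1])
print(camera_info("wrist"),get_ee_rot(),get_time())
E
```

```text
pics
top {'intrinsics': array([[420.09949588,   0.        , 259.86748336],
       [  0.        , 420.09949588, 195.92114976],
       [  0.        ,   0.        ,   1.        ]]), 'T': array([[ 0.0067985 ,  0.99413595, -0.10792352,  0.40053144],
       [-0.99997234,  0.00643323, -0.00373236, -0.04229491],
       [-0.00301618,  0.10794591,  0.99415219,  1.11526955],
       [ 0.        ,  0.        ,  0.        ,  1.        ]])}
side {'intrinsics': array([[405.19035657,   0.        , 260.10042704],
       [  0.        , 405.19035657, 190.97106968],
       [  0.        ,   0.        ,   1.        ]]), 'T': array([[ 0.9915283 ,  0.0958654 , -0.08764386,  0.44754917],
       [-0.12952776,  0.67933466, -0.72230671, -0.6728037 ],
       [-0.00970471,  0.72753986,  0.68599677,  0.67965495],
       [ 0.        ,  0.        ,  0.        ,  1.        ]])}
{'intrinsics': array([[311.53392721,   0.        , 254.69267251],
       [  0.        , 311.53392721, 196.47337559],
       [  0.        ,   0.        ,   1.        ]]), 'tool_from_camera': array([[-5.10324596e-04,  9.56576017e-01,  2.91482526e-01,
         8.01273630e-02],
       [ 9.99999826e-01,  4.02248290e-04,  4.30706574e-04,
         6.63701026e-04],
       [ 2.94755232e-04,  2.91482696e-01, -9.56576056e-01,
        -1.43055919e-01],
       [ 0.00000000e+00,  0.00000000e+00,  0.00000000e+00,
         1.00000000e+00]])} [-6.54960436e-04  9.77525992e-01  2.10813868e-01 -1.39505803e-04] 0.1
```

View pics/top0.png

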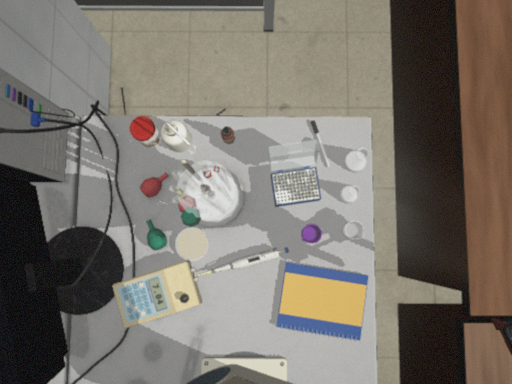

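View pics/side0.png

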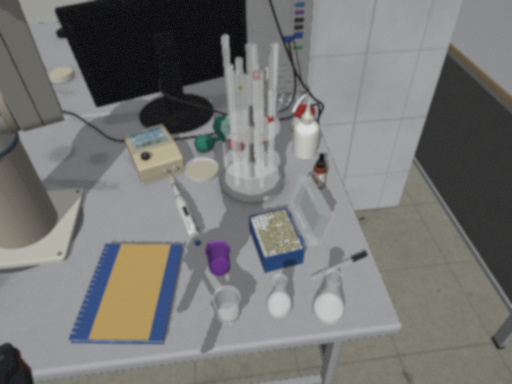

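Top view: the tip box is at (296,185) with its lid behind at (293,153). The glass vessels are at (356,160), (349,194) and (352,230), and the purple look-alike is at (311,233). In the side view the vessels are at (227,303), (279,303) and (328,305), with purple at (218,258). The beaker looks like side (227,303), which is top (352,230).

```bash
cat > h.py <<'E'
from station import *
import cv2,numpy as np
from scipy.spatial.transform import Rotation as R
def pose(): 
    q=get_ee_rot(); T=np.eye(4);T[:3,:3]=R.from_quat(np.r_[q[1:],q[0]]).as_matrix();T[:3,3]=get_tcp_pos();return T
def cam(n):
    i=camera_info(n); return i["intrinsics"],(i["T"] if n!="wrist" else pose()@i["tool_from_camera"])
def ray(K,T,uv):
    d=np.array([(uv[0]-K[0,2])/K[0,0],-(uv[1]-K[1,2])/K[1,1],-1.]); return T[:3,3],T[:3,:3]@d
def onz(K,T,uv,z):
    o,d=ray(K,T,uv); return o+d*(z-o[2])/d[2]
def proj(K,T,p):
    c=np.linalg.inv(T)@np.r_[p,1]; return np.array([K[0,2]-K[0,0]*c[0]/c[2],K[1,2]+K[1,1]*c[1]/c[2]])
def down(yaw): # quaternion tool down, tool y axis at angle yaw in world
    y=np.array([np.cos(yaw),np.sin(yaw),0]);z=np.array([0,0,-1.]);x=np.cross(y,z)
    q=R.from_matrix(np.c_[x,y,z]).as_quat();return np.r_[q[3],q[:3]]
E
python3 - <<'E'
from h import *
K,T=cam("top")
for n,uv,z in [("box",(297,186),.054),("c1",(272,172),.05),("c2",(316,167),.05),("c3",(320,202),.05),("c4",(275,206),.05),("v1",(356,160),.05),("v2",(349,194),.05),("v3",(352,230),.05),("purple",(311,233),.05)]: print(n,onz(K,T,uv,z).round(3))
t=cv2.imread("pics/top0.png")[110:260,220:400];s=cv2.imread("pics/side0.png")[170:340,190:370]
a=cv2.resize(t,(400,333),interpolation=cv2.INTER_CUBIC);b=cv2.resize(s,(400,378),interpolation=cv2.INTER_CUBIC)
cv2.imwrite("pics/c0.png",np.hstack([cv2.copyMakeBorder(a,0,45,0,0,0),b]))
print(R.from_matrix(pose()[:3,:3]).as_matrix().round(2))
E
```

```text
box [ 0.542 -0.133  0.054]
c1 [ 0.578 -0.069  0.05 ]
c2 [ 0.592 -0.182  0.05 ]
c3 [ 0.502 -0.191  0.05 ]
c4 [ 0.491 -0.077  0.05 ]
v1 [ 0.611 -0.285  0.05 ]
v2 [ 0.523 -0.266  0.05 ]
v3 [ 0.431 -0.272  0.05 ]
purple [ 0.423 -0.168  0.05 ]
[[ 0.91  0.41 -0.  ]
 [ 0.41 -0.91  0.  ]
 [ 0.   -0.   -1.  ]]
```

View pics/c0.png

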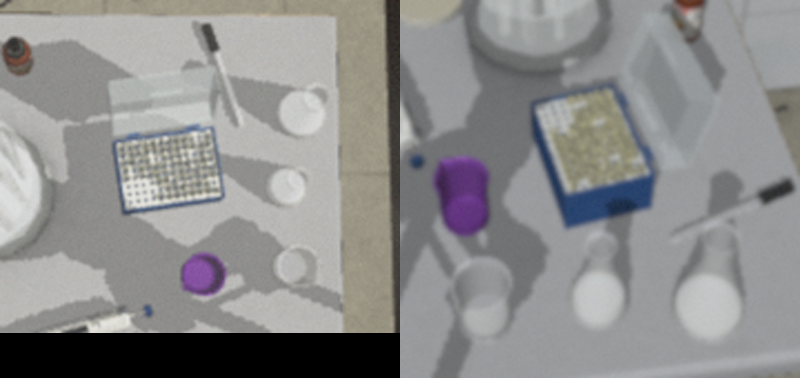

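The row holds tall flask, short flask and beaker; the wide-mouthed clear vessel at top (352,230), about (0.431,-0.272), is the beaker. The purple one is ignored. Next come wrist views over the box corner and the beaker.

Run:
```python
from h import *
import pickle
command_gripper(0.0)
out={}
for n,p in [("beaker",[0.43,-0.272,0.24]),("box",[0.50,-0.15,0.23])]:
    move_pose(p,down(-1.47)); wait(0.3)
    K,T=cam("wrist"); im=read_camera("wrist"); out[n]=(K,T)
    cv2.imwrite(f"pics/w_{n}.png",im[:,:,::-1])
    print(n,proj(K,T,[.43,-.272,.058]),proj(K,T,[.50,-.187,.054]))
pickle.dump(out,open("w.pkl","wb")); print(get_time(),get_tcp_pos())
```

```text
beaker [253.67947884 179.56565068] [176.90428391 103.58723654]
box [355.67639767 252.51322364] [288.04318212 184.0860276 ]
4.0583 [ 0.49970229 -0.15088277  0.23010205]
```

View pics/w_beaker.png

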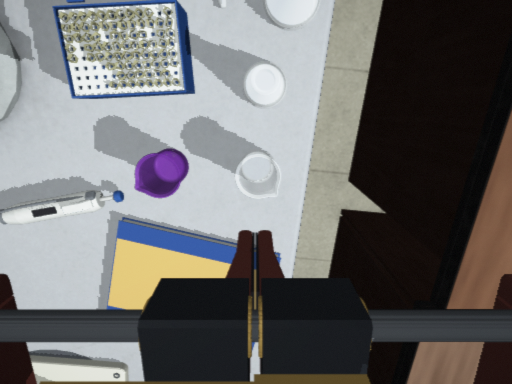

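View pics/w_box.png

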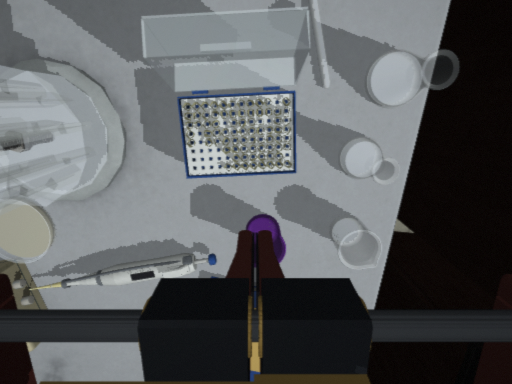

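The beaker view shows the rim at about (258,176). The box view shows the tray corners at about (180,96), (295,91), (296,173) and (187,178), the lid behind at rows 10-90, and the beaker rim at about (360,249). Now refine with a mask and zooms.

Run:
```python
from h import *
import pickle
o=pickle.load(open("w.pkl","rb"));K,T=o["box"];im=cv2.imread("pics/w_box.png")
hsv=cv2.cvtColor(im,cv2.COLOR_BGR2HSV);m=cv2.inRange(hsv,(105,110,30),(125,255,255));m[:85]=0;m[185:]=0;m[:,:170]=0;m[:,310:]=0
m=cv2.morphologyEx(m,cv2.MORPH_CLOSE,np.ones((3,3)))
c=np.vstack(cv2.findContours(m,cv2.RETR_EXTERNAL,cv2.CHAIN_APPROX_NONE)[0])
ys,xs=np.nonzero(m)
P=np.array([onz(K,T,u,.05)[:2] for u in zip(xs,ys)])
r=cv2.minAreaRect((P*1000).astype(np.float32));print("rect mm",r,cv2.boxPoints(r).round(1).tolist())
def z(im,x0,x1,y0,y1,s):return cv2.resize(im[y0:y1,x0:x1],None,fx=s,fy=s,interpolation=cv2.INTER_CUBIC)
b=cv2.imread("pics/w_beaker.png")
cv2.imwrite("pics/z.png",np.hstack([z(im,230,310,120,190,4),z(im,320,400,210,280,4)[:280]]) )
cv2.imwrite("pics/z.png",np.vstack([cv2.imread("pics/z.png"),np.hstack([z(b,218,298,140,210,4),z(m[...,None].repeat(3,2),170,310,80,192,2.5)[:280,:320]])]))
```

```text
rect mm ((546.832275390625, -129.9651641845703), (87.15802001953125, 116.49433135986328), 8.581279754638672) [[495.0, -78.9000015258789], [512.4000244140625, -194.10000610351562], [598.5999755859375, -181.10000610351562], [581.2000122070312, -65.9000015258789]]
```

View pics/z.png

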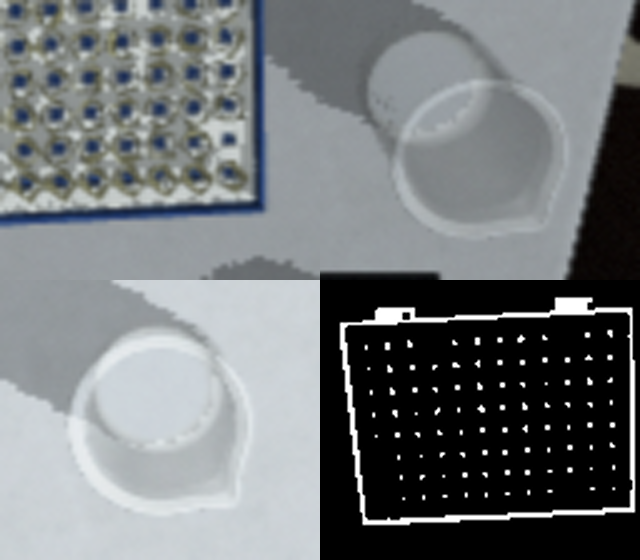

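The corner tip is at about (287,163) in the box view. The beaker rim is centred at about (360.2,249) in the box view and (257.5,175.8) in the beaker view.

Run:
```python
from h import *
import pickle
o=pickle.load(open("w.pkl","rb"));K,T=o["box"]
print("tip",onz(K,T,(286.9,162.9),.054))
for n,u in(("BL",(170+42.5/2.5,80+(521-280)/2.5)),("BR",(170+(633-320)/2.5,80+(511-280)/2.5)),("TR",(170+(631-320)/2.5,80+(311-280)/2.5)),("TL",(170+(342-320)/2.5,80+(324-280)/2.5))): print(n,onz(K,T,u,.05).round(4))
print("bk",onz(K,T,(359.9,248.7),.058),onz(*o["beaker"],(257.2,175.5),.058))
K,T=cam("top");print("bk top", onz(K,T,(353,230),.058))
```

```text
tip [ 0.5223956 -0.1828823  0.054    ]
BL [ 0.4968 -0.0795  0.05  ]
BR [ 0.5124 -0.1934  0.05  ]
TR [ 0.5921 -0.1817  0.05  ]
TL [ 0.576  -0.0686  0.05  ]
bk [ 0.43509754 -0.27577933  0.058     ] [ 0.43481981 -0.27530445  0.058     ]
bk top [ 0.43085697 -0.2724584   0.058     ]
```

Run:
```python
from h import *
import pickle
q=down(-np.pi/2+.136)
move_pose([.5206,-.1838,.17],q); movel([.5206,-.1838,.112]); wait(.3)
K,T=cam("wrist"); im=read_camera("wrist")[:,:,::-1]; pickle.dump((K,T),open("w2.pkl","wb"))
cv2.imwrite("pics/w3.png",im)
print(T[:3,3],proj(K,T,[.5206,-.1838,.054]),get_time(),get_tcp_pos())
cv2.imwrite("pics/z3.png",cv2.resize(im[100:290,150:370],None,fx=3,fy=3,interpolation=cv2.INTER_CUBIC))
```

```text
[ 0.6005507  -0.17370975  0.25604987] [253.46647141 222.99567563] 5.3333 [ 0.52095809 -0.18391657  0.11267484]
```

View pics/z3.png

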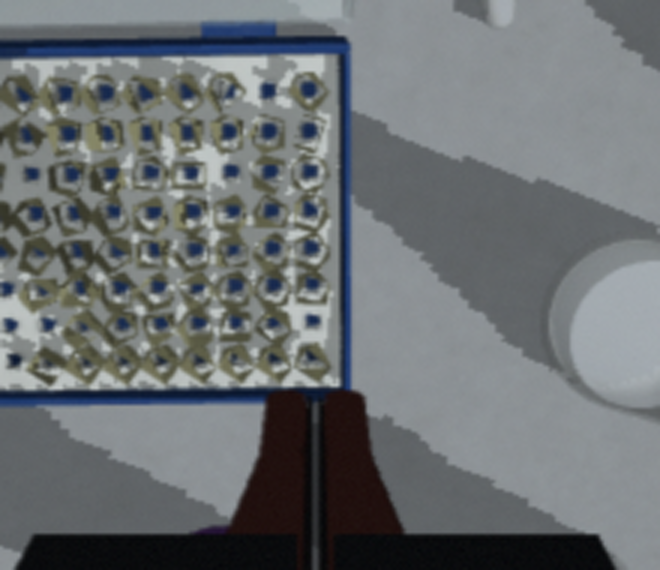

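The corner tip head is at zoom (312,360), pixel (253.7,219.7). The tray corner is at zoom (349,401), pixel (266,233.4).

Run:
```python
from h import *
import pickle
K,T=pickle.load(open("w2.pkl","rb"))
a=onz(K,T,(253.7,219.7),.054)[:2]; y=.136;Rm=np.array([[np.cos(y),-np.sin(y)],[np.sin(y),np.cos(y)]])
b=onz(K,T,(266,233.4),.05)[:2]+Rm@[.0095,.009]
print(a,b); p=(a+b)/2
k=get_tcp_pos()
# 4th: rows of right column for yaw
print([onz(K,T,(150+u/3,100+v/3),.054)[:2].round(4).tolist() for u,v in((311,88),(311,360))])
off=p-np.array([.5206,-.1838])
if np.hypot(*off)<.006:
    movel([p[0],p[1],.112]); movel([p[0],p[1],.089],v=.05); wait(2.2); print(get_tcp_pos(),get_ft_force(),get_time())
    movel([p[0],p[1],.17]); q=down(-np.pi/2+.136)
    move_pose([.4345,-.275,.17],q); movel([.4345,-.275,.125]);wait(.2)
    K,T=cam("wrist"); im=read_camera("wrist")[:,:,::-1]; pickle.dump((K,T),open("w3.pkl","wb"))
    cv2.imwrite("pics/z4.png",cv2.resize(im[100:290,150:370],None,fx=3,fy=3,interpolation=cv2.INTER_CUBIC))
    c=proj(K,T,[.4345,-.275,.058]);print(c,(c-[150,100])*3,get_time())
```

```text
[ 0.5230513 -0.1836322] [ 0.52049182 -0.18377018]
[[0.584, -0.1754], [0.5228, -0.1836]]
[ 0.52177907 -0.18369948  0.0890104 ] [-0.78751449 -1.24146271 -0.24829999] 8.3917
[253.38766817 218.78390725] [310.1630045  356.35172175] 10.3583
```

View pics/z4.png

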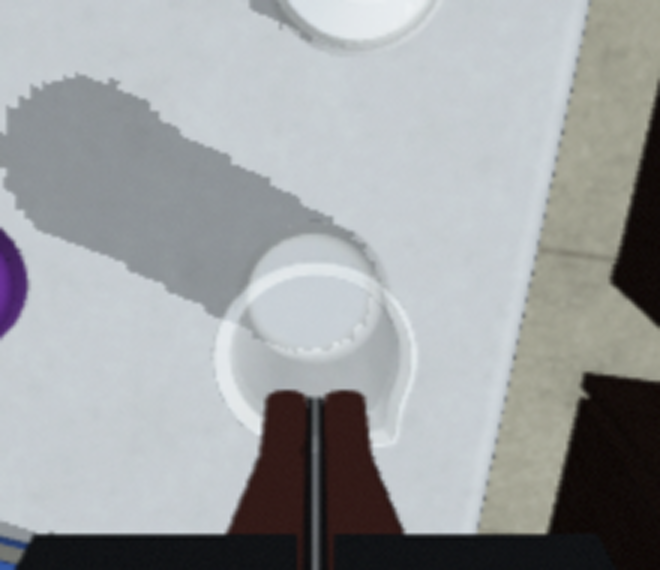

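The rim spans zoom x 214-416 with its top at 265, so the centre is at about (315,362). That is about 1 mm from the target. I'll dwell there, then go behind the lid and sweep it over along the hinge arc.

```bash
cat >> h.py <<'E'
YAW=.134; BO=np.array([.5472,-.1298])
Rb=np.array([[np.cos(YAW),-np.sin(YAW)],[np.sin(YAW),np.cos(YAW)]])
def bx(xc,zt,y=-.01): # finger front-bottom corner (box x, z) -> TCP world
    return np.r_[BO+Rb@[xc+.010,y],zt+.019]
def lidp(phi,L): # point on lid top at distance L in front of hinge, box frame x,z
    return .044-L*np.cos(phi)+.029*np.sin(phi), .051+L*np.sin(phi)+.029*np.cos(phi)
E
python3 - <<'E'
from h import *
p=np.array([.4338,-.2758])
movel([*p,.125]); movel([*p,.093],v=.05); wait(2.2); print(get_tcp_pos(),get_time())
movel([*p,.26]); q=down(-np.pi/2+YAW)
s=bx(.118,.105); move_pose([s[0],s[1],.26],q)
print("hit",movel(s,v=.1,until_force=3)); f0=np.array(get_ft_force())
for x in (.10,.088,.073):
    print(x,movel(bx(x,.105),v=.04,until_force=6),(np.array(get_ft_force())-f0).round(2),get_time())
im=read_camera("top")[:,:,::-1];sd=read_camera("side")[:,:,::-1]
f=lambda a:cv2.resize(a,(400,360),interpolation=cv2.INTER_CUBIC)
cv2.imwrite("pics/l1.png",np.hstack([f(im[110:260,220:400]),f(sd[170:340,190:370])]))
E
```

```text
[ 0.43379387 -0.275781    0.09299805] 13.6
hit False
0.1 False [ 0.1   0.75 -1.44] 18.075
0.088 False [ 0.27  0.19 -0.84] 18.525
0.073 False [ 0.67  0.88 -1.24] 19.05
```

View pics/l1.png

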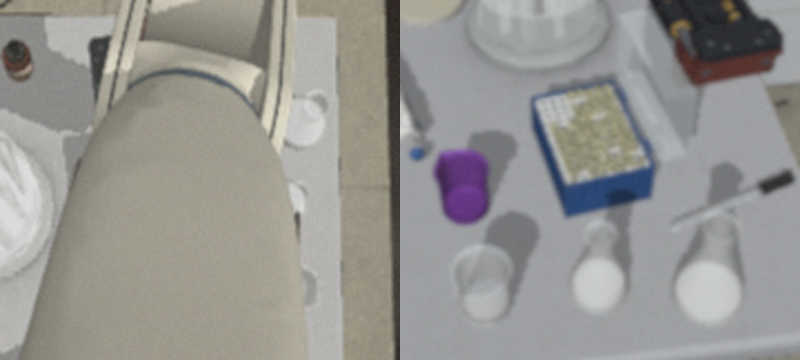

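The lid is near vertical with the hand behind it, and the box has not moved (compared with the earlier crop). I'll continue down the arc.

Run:
```python
from h import *
f0=np.array(get_ft_force()); n=0
for phi in np.linspace(1.45,0.05,15):
    L=.054+(.078-.054)*(1.571-phi)/1.571
    h=movel(bx(*lidp(phi,L)),v=.04,until_force=8)
    print(round(phi,2),h,(np.array(get_ft_force())-f0).round(2)); 
    if h: break
print(get_time(),get_tcp_pos())
sd=read_camera("side")[:,:,::-1]
cv2.imwrite("pics/l2.png",cv2.resize(sd[170:340,190:370],(540,510),interpolation=cv2.INTER_CUBIC))
```

```text
1.45 False [1.1  0.59 0.08]
1.35 False [ 0.27  0.68 -0.46]
1.25 False [ 0.29  0.91 -0.5 ]
1.15 False [ 0.74  1.67 -0.31]
1.05 False [ 0.57  0.47 -0.85]
0.95 False [ 1.21  0.17 -0.69]
0.85 False [ 0.5   0.34 -1.1 ]
0.75 False [0.71 0.35 0.12]
0.65 False [0.82 0.72 0.02]
0.55 False [ 1.03  0.65 -0.84]
0.45 False [0.68 0.96 0.17]
0.35 False [0.31 0.76 0.29]
0.25 False [ 0.94  1.5  -1.43]
0.15 False [ 0.19  0.87 -0.34]
0.05 False [ 0.12  0.56 -1.31]
24.4167 [ 0.52663396 -0.14256718  0.10250519]
```

View pics/l2.png

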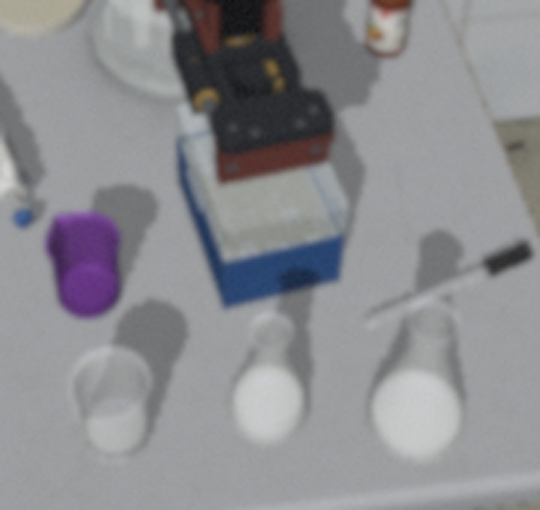

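The lid is almost shut over the box, and the box and vessels look unmoved. Now press straight down, then lift off.

Run:
```python
from h import *
p=np.array(get_tcp_pos())
h=movel([p[0],p[1],.092],v=.02,until_force=15); print(h,get_tcp_pos(),get_ft_force()); wait(.4); print(get_ft_force(),get_tcp_pos())
movel([p[0],p[1],.25],v=.12); 
move_pose([.40,-.15,.3],down(-np.pi/2+YAW)); print(get_time(),get_ft_force())
K,T=cam("wrist");im=read_camera("wrist")[:,:,::-1];sd=read_camera("side")[:,:,::-1]
cv2.imwrite("pics/l3.png",np.hstack([cv2.resize(im,(400,300)),cv2.resize(sd[170:305,190:370],(400,300),interpolation=cv2.INTER_CUBIC)]))
```

```text
True [ 0.52728033 -0.14274225  0.09889483] [-1.63169594  1.09482831  9.80285751]
[-1.72756297  1.3442173   9.70326633] [ 0.52725683 -0.14273994  0.09888346]
27.25 [-0.25727471  0.48677084 -0.46011297]
```

View pics/l3.png

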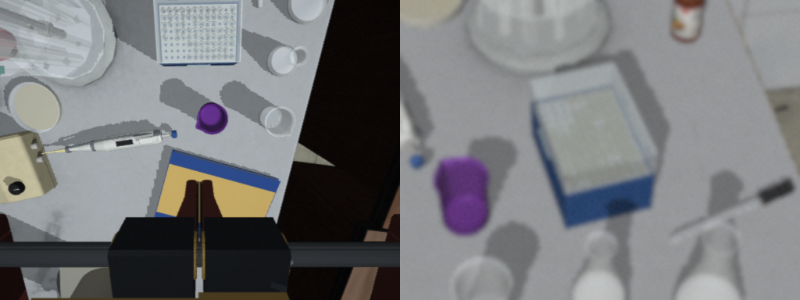

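The lid lies flat: the fingertips stopped at 79.9 mm under about 10 N, matching the 80 mm shut height. The box and vessels are where they were.

```bash
python3 -c "
from station import *
print(job_done())"
```

```text
the job is handed in; nothing more can be done
None
```

I dwelt just over 2 s above the corner tip and above the beaker mouth, then pressed the lid shut to its 80 mm height; the box and vessels look unmoved in the last pictures, and the job was handed in with no verdict returned.

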